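# Line up the bottle set by size on the rail

### The job

Stand the four amber bottles on the four black seats of the rail in order of size: the smallest on the seat next to the steel post, then each larger one in turn, the largest on the seat farthest from the post. Each bottle should end up upright and centred on its own seat, and the bottle with the blue cap must be left standing where it is.

Things in the scene. Friction and masses are not known exactly. Their poses are not given: they have to be found in the camera images.
- rail: Low flat aluminium strip fixed on the worktop, 340 x 76 mm and 8 mm thick, carrying four black round seats in a row. Origin on its centre line, on the worktop, midway between seats 2 and 3; its x axis runs along the row towards the end that carries one upright steel post (18 mm thick, top 43 mm above the worktop, 161 mm from the origin along +x); z is up.
- seat_1: The first seat, the one next to the steel post: a flat black rubber disc, 62 mm across and 3 mm thick, fixed on the rail, no rim. Origin at the centre of its underside, 8 mm above the worktop (its top is 11 mm above the worktop), at +117 mm along the rail's x axis. Neighbouring seats are 78 mm apart.
- seat_2: The second seat from the post: a flat black rubber disc, 62 mm across and 3 mm thick, fixed on the rail, no rim. Origin at the centre of its underside, 8 mm above the worktop (its top is 11 mm above the worktop), at +39 mm along the rail's x axis. Neighbouring seats are 78 mm apart.
- seat_3: The third seat from the post: a flat black rubber disc, 62 mm across and 3 mm thick, fixed on the rail, no rim. Origin at the centre of its underside, 8 mm above the worktop (its top is 11 mm above the worktop), at -39 mm along the rail's x axis. Neighbouring seats are 78 mm apart.
- seat_4: The fourth seat, farthest from the post: a flat black rubber disc, 62 mm across and 3 mm thick, fixed on the rail, no rim. Origin at the centre of its underside, 8 mm above the worktop (its top is 11 mm above the worktop), at -117 mm along the rail's x axis. Neighbouring seats are 78 mm apart.
- amber_1: The smallest of four amber glass bottles with white screw caps: body 30 mm across, 58 mm tall with its cap, 50 g or up to a third more or less; loose, standing upright. Straight cylindrical body up to 38 mm above its foot, then a shoulder and a cap 22 mm across. Origin at the centre of its underside, z up.
- amber_2: The second smallest of four amber glass bottles with white screw caps: body 38 mm across, 72 mm tall with its cap, 90 g or up to a third more or less; loose, standing upright. Straight cylindrical body up to 47 mm above its foot, then a shoulder and a cap 27 mm across. Origin at the centre of its underside, z up.
- amber_3: The second largest of four amber glass bottles with white screw caps: body 46 mm across, 86 mm tall with its cap, 140 g or up to a third more or less; loose, standing upright. Straight cylindrical body up to 56 mm above its foot, then a shoulder and a cap 33 mm across. Origin at the centre of its underside, z up.
- amber_4: The largest of four amber glass bottles with white screw caps: body 54 mm across, 100 mm tall with its cap, 200 g or up to a third more or less; loose, standing upright. Straight cylindrical body up to 66 mm above its foot, then a shoulder and a cap 39 mm across. Origin at the centre of its underside, z up.
- media_bottle: A bystander, not one of the amber set: clear, nearly colourless bottle with a large blue cap, 62 mm across, 111 mm tall, loose and upright. Origin at the centre of its underside. It stays where it is.

How it is judged:
At the end, for the whole second after the job is handed in: Each amber bottle stands upright (within 0.1 rad) and at rest on its own seat, smallest at the post to largest at the far end, its centre within 12 mm of the seat's centre and its foot on the seat (within 4 mm of its top in height) (horizontal distance between amber_1 and seat_1 below 0.012 m and z of amber_1 in the frame of seat_1 between 0 and 0.007 m and angle between each of amber_1, amber_2, amber_3, amber_4's own z axis and vertical below 0.1 rad and linear speed of each of amber_1, amber_2, amber_3, amber_4 below 0.02 m/s and horizontal distance between amber_2 and seat_2 below 0.012 m and z of amber_2 in the frame of seat_2 between 0 and 0.007 m and horizontal distance between amber_3 and seat_3 below 0.012 m and z of amber_3 in the frame of seat_3 between 0 and 0.007 m and horizontal distance between amber_4 and seat_4 below 0.012 m and z of amber_4 in the frame of seat_4 between 0 and 0.007 m); the robot touches nothing.
It fails at once if the bottle with the blue cap is shifted by more than 20 mm or tipped (distance of media_bottle from where it was at the start of the episode above 0.02 m or angle between media_bottle's own z axis and vertical above 0.3 rad).
It also fails if it takes over 115 s, if anything falls off the work surface, if the arm or the gripper's body presses on something with over 40 N, if the wrist force passes 120 N, or if a joint passes its speed limit or range.

### The arm

A 6-joint arm with a two-finger parallel gripper is mounted at the origin on a cart in front of the work surface, level with it; the furniture and walls round the work are solid. World frame = base frame: x ahead of the robot, y to its left, z up, the work surface at z = 0. Lengths are in m, angles in rad, forces in N, time in s.
With the tool pointing down it reaches from about 0.15 to 0.775 m from the base axis. Payload 6.1 kg.
Tool frame: the origin (TCP) lies between the finger pads; the fingertips stand ctrl.tip_reach ahead of it and the grasp point (between the pads) lies 2 mm behind it (ctrl.tip_reach is the distance from the TCP to the fingertips, in m); z points along the fingers, y is the line along which they close (so a half turn about z gives the same grasp; the last joint's range is limited). The gripper opens to 85 mm and grips with 20 to 120 N. Pads are 22 mm wide; open, the fingers measure 114 mm over their backs; the gripper's body (76 mm by 85 mm) begins 54 mm behind the grasp point. The pads swing forward as they close: fully open they stand 13 mm farther back than shut.
Start: joints at [-1.224, 0.126, -0.04, 1.405, 0, 1.571], TCP at [0.178, -0.494, 0.248] pointing down, gripper open.
Joint ranges: [-2.72, 2.72], [-0.95, 1.95], [-1.27, 1.35], [-1.78, 2.02], [-1.46, 1.47], [-3.14, 3.14]. Speed limits (rad/s): [2.39, 2.39, 3.01, 3.14, 3.14, 3.14].

### API

Orientations are given as a rotation vector (axis times angle).
In Python, from station import ctrl gives the robot as it stands.
- The arm moves only by the tool drive_tool, never from a script. Its argument "series" is a list of rows, each a list of 6 numbers: the shift along the tool's x, y, z in mm, then the turn, a rotation vector about the tool's x, y, z in rad. In form: [[x, y, z, wx, wy, wz], ...]. A call has 1 to 20 rows; each row shifts and turns the commanded pose from where the row before left it, along the tool's axes as they then stand; what a row does not reach is not made up. A row lasts 1/8 s, in which the tool goes at most 62.5 mm and 10.7 degrees, less where a joint would pass 70% of its speed; a pose out of reach is approached as far as the arm can. A call is refused whole if a number of a shift passes 62.5 or a number of a turn 0.188, either way. A call with a gripper value outside its range is refused whole. "hand" is the finger opening in mm, from 0 to 85.4, set as the call begins (left out, the last holds). The fingers move at their own pace and stop on an object; "squeeze" is the grip in N (left out, the last holds). Time passes only in rows, so rows that do not move let the fingers close. It gives the time, the measured TCP pose, the force, the opening and the grip force at its end, in the units of the state.
- ctrl.get_obs(): the state, without advancing time (a new reading comes with each control period).
- ctrl.camera(name): name is "scene" or "side" or "wrist"; returns (picture, depth): 420x560x3 uint8, blue, green, red; 420x560 float32, m along the optical axis (not along the pixel's ray), 0 where there is no reading.
- ctrl.get_calibration(name): a dict with "camera_matrix" (3x3 intrinsics, pixels), "k1" (the pictures are not rectified: a ray, as slopes to the right and down, at radius r is drawn at 1 + k1 r^2 times it, then the intrinsics apply), "rvec" (rotation vector, rad) and "tvec" (3), from world to camera coordinates, as OpenCV has them; the wrist camera has in their place "tool_from_camera" (4x4, takes a point from camera to tool coordinates, whose origin is the TCP and whose axes are the flange's). Camera axes: x right, y down, z forward; pixel columns grow to the right and rows downward; lengths in m; the calibration is good to about 2 mm. A picture is of the moment at which its call begins: read the wrist's pose just before it. get_calibration takes no time and is no camera call.
- ctrl.hand_in(): hands the job in; it is judged then, once.
The state is a dict: "time": time; "q": joint angles; "qd": joint speeds; "joint_efforts": joint torques, N m; "tcp_pos": TCP position; "eef_rot": TCP orientation; "force": force on the tool from outside, world axes, zero at the start; "wrist_torque": the same for the moment, N m; "width": opening from 0.0 (shut) to 1.0 (fully open); "grasp_force": force on a finger pad.
Only numpy, scipy, OpenCV 4.12 (cv2) and the standard library are available. Lean on these libraries where they do the work, as an engineer would, in place of code of your own. Each camera call takes 0.05 s, during which the arm holds its last target. There are 200 camera calls.

## Working session

There is one attempt and no reset: what is moved stays moved. The work goes in short steps, Python scripts to look and compute and a tool call to move; the robot and the scene stay as the last step left them, time stands still between calls to the robot, and variables do not carry over. Pictures are saved under pics/ and viewed, at most 14 in all, crops included, and the job is handed in when it is done.

Besides the shell and the picture viewer there is one more tool, called after "Request:" as name(argument=value, ...) on one line, values as JSON. drive_tool: Moves the arm, as the interface text tells. Its arguments: {"type":"object","properties":{"series":{"type":"array"},"hand":{"type":"number"},"squeeze":{"type":"number"}},"required":["series"]}

```bash
ls; mkdir -p pics; python3 - <<'E'
from station import ctrl
import cv2,numpy as np
o=ctrl.get_obs(); print(o['time'],o['tcp_pos'],o['eef_rot'],o['width'],ctrl.tip_reach)
for n in ['scene','side','wrist']:
    p,d=ctrl.camera(n); cv2.imwrite(f'pics/{n}0.png',p); np.savez(f'pics/{n}0.npz',p=p,d=d)
    c=ctrl.get_calibration(n); print(n,{k:np.round(v,4).tolist() for k,v in c.items()})
E
```

```text
pics
0.0 [ 0.1783245  -0.49338788  0.2475274 ] [-3.09293862e+00 -5.41772292e-01  4.07481227e-04] 0.9960361852329341 0.017
scene {'camera_matrix': [[543.5179, 0.0, 277.8785], [0.0, 543.5179, 211.2524], [0.0, 0.0, 1.0]], 'k1': 0.0212, 'rvec': [0.9777, -2.1275, 1.3804], 'tvec': [0.3317, 0.2333, 1.1705]}
side {'camera_matrix': [[541.8234, 0.0, 279.616], [0.0, 541.8234, 205.3936], [0.0, 0.0, 1.0]], 'k1': -0.0157, 'rvec': [0.5218, -2.3295, 1.5924], 'tvec': [0.4513, 0.1328, 1.0168]}
wrist {'camera_matrix': [[304.6279, 0.0, 283.5391], [0.0, 304.6279, 210.0093], [0.0, 0.0, 1.0]], 'k1': -0.0046, 'tool_from_camera': [[0.0002, -0.9631, -0.2692, 0.0689], [1.0, 0.0003, -0.0004, -0.0], [0.0005, -0.2692, 0.9631, -0.1266], [0.0, 0.0, 0.0, 1.0]]}
```

View pics/scene0.png

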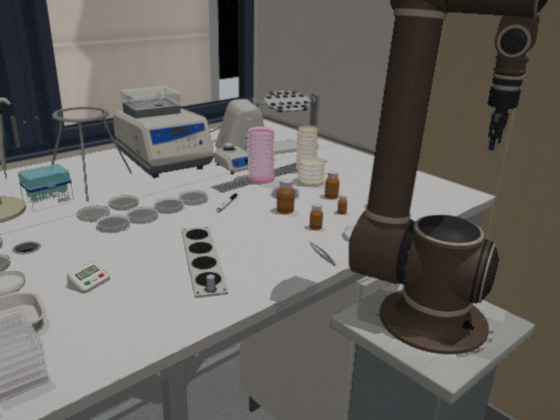

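View pics/side0.png

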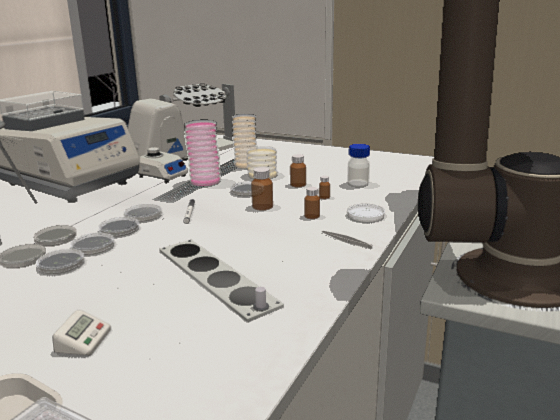

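Side view: amber bottles are at (262,190) large, (298,172) second largest, (312,205) second smallest and (325,188) smallest. The blue cap is at (359,155). The seats run from (188,250) to (248,296), with the post at (261,298).

```bash
cat > h.py <<'E'
import numpy as np,cv2
from scipy.spatial.transform import Rotation as R
from scipy.optimize import least_squares
from station import ctrl
def cloud(n,d,T=None):
    c=ctrl.get_calibration(n); K=np.array(c['camera_matrix'])
    v,u=np.mgrid[:420,:560]
    pts=np.stack([u,v],-1).reshape(-1,1,2).astype(float)
    xy=cv2.undistortPoints(pts,K,np.array([c['k1'],0,0,0.])).reshape(420,560,2)
    P=np.dstack([xy*d[...,None],d])
    if n=='wrist':
        M=T@np.array(c['tool_from_camera']); return P@M[:3,:3].T+M[:3,3]
    Rm=cv2.Rodrigues(np.array(c['rvec']))[0]; return (P-np.ravel(c['tvec']))@Rm
def circ(xy,r):
    f=lambda c:np.hypot(*(xy-c).T)-r
    return least_squares(f,xy.mean(0),loss='soft_l1',f_scale=.002)
E
cat > m.py <<'E'
from h import *
cams={n:np.load(f'pics/{n}0.npz') for n in ['scene','side']}
boxes={'scene':{4:(275,178,297,215),3:(323,170,342,200),2:(307,203,325,230),1:(335,195,350,215)},
'side':{4:(248,166,276,211),3:(288,154,308,189),2:(303,187,322,220),1:(318,176,332,201)}}
rad={1:.015,2:.019,3:.023,4:.027}; hb={1:.038,2:.047,3:.056,4:.066}
for n,z in cams.items():
    p,d=z['p'],z['d']; W=cloud(n,d)
    hsv=cv2.cvtColor(p,cv2.COLOR_BGR2HSV)
    am=(hsv[...,0]<20)&(hsv[...,1]>120)&(d>0)
    for i,(a,b,c,e) in boxes[n].items():
        m=np.zeros_like(am); m[b:e,a:c]=am[b:e,a:c]; q=W[m]
        q=q[(q[:,2]>.006)&(q[:,2]<hb[i]-.003)]
        # start behind the surface, away from the camera
        C=np.ravel(-cv2.Rodrigues(np.array(ctrl.get_calibration(n)['rvec']))[0].T@np.ravel(ctrl.get_calibration(n)['tvec']))[:2]
        x0=np.median(q[:,:2],0); x0=x0+(x0-C)/np.linalg.norm(x0-C)*rad[i]*.8
        s=least_squares(lambda c:np.hypot(*(q[:,:2]-c).T)-rad[i],x0,loss='soft_l1',f_scale=.002)
        print(n,i,len(q),np.round(s.x*1000,1),'rms',round(1000*np.sqrt(np.mean(s.fun**2)),1))
    blk=(p.max(2)<80)&(d>0)&(np.abs(W[...,2]-.011)<.008)&(W[...,0]>.2)&(W[...,0]<.8)
    k,l,st,ce=cv2.connectedComponentsWithStats(blk.astype(np.uint8))
    for j in range(1,k):
        if st[j,4]>100:
            q=W[l==j]; el=cv2.minEnclosingCircle((q[:,:2]*1000).astype(np.float32))
            print(n,'blk',st[j,4],ce[j].round(),np.round(np.array(el[0]),1),round(el[1],1),'mean',np.round(q.mean(0)*1000,1))
    hb_=(hsv[...,0]>100)&(hsv[...,0]<130)&(hsv[...,1]>150)&(d>0)&(W[...,1]<-.1)&(W[...,2]<.14)&(W[...,2]>.05)&(W[...,0]<.6)
    if hb_.sum(): print(n,'blue',hb_.sum(),np.median(W[hb_],0))
E
python3 m.py
```

```text
scene 4 257 [ 613.4 -128.2] rms 3.3
scene 3 158 [ 601.1 -319.6] rms 3.3
scene 2 126 [ 473.5 -118.6] rms 2.4
scene 1 68 [ 493.9 -254.4] rms 26.6
scene blk 174 [197. 234.] [634.9 178.4] 34.2 mean [631.4 178.8  11.4]
scene blk 201 [200. 247.] [563.9 214.7] 33.0 mean [562.5 214.7  11.2]
scene blk 237 [204. 262.] [493.3 250.2] 32.2 mean [493.  251.3  11.3]
scene blk 222 [207. 280.] [413.2 290.2] 44.9 mean [421.  290.4  11. ]
side 4 356 [ 614.3 -128.4] rms 2.4
side 3 224 [ 601.8 -319.4] rms 2.6
side 2 216 [ 474.2 -119.5] rms 33.2
side 1 95 [ 495.1 -253.4] rms 2.3
side blk 294 [185. 250.] [633.  179.9] 32.5 mean [632.6 181.3  12. ]
side blk 338 [203. 263.] [564.8 216.4] 32.2 mean [563.4 216.9  11.8]
side blue 235 [ 0.44179845 -0.37257318  0.10635658]
```

```bash
cat > hm.py <<'E'
from h import *
img=np.zeros((480,400),np.float32)  # x 300..780 up, y 100..-450 ; 1px= ~1.25mm
H=np.full((400,480),-.01)
for n in ['scene','side','wrist']:
    z=np.load(f'pics/{n}0.npz'); d=z['d']; T=np.eye(4)
    o=ctrl.get_obs(); T[:3,:3]=R.from_rotvec(o['eef_rot']).as_matrix(); T[:3,3]=o['tcp_pos']
    W=cloud(n,d,T)[d>0]
    r=((.80-W[:,0])/.00125).astype(int); c=((.12-W[:,1])/.00125).astype(int)
    k=(r>=0)&(r<400)&(c>=0)&(c<480)&(W[:,2]<.22)
    np.maximum.at(H,(r[k],c[k]),W[k,2])
v=cv2.dilate(np.clip((H+.01)/.16*255,0,255).astype(np.uint8),np.ones((3,3)))
v=cv2.applyColorMap(v,cv2.COLORMAP_JET)
for x,y,rr in [(614,-128,27),(601.5,-319.5,23),(474,-119,19),(494.5,-254,15)]:
    C=np.array([x,y]); px=lambda P:(int((120-P[1])/1.25),int((800-P[0])/1.25))
    cv2.circle(v,px(C),int(rr/1.25),(255,255,255),1)
    u=np.array([.454,.891])
    cv2.line(v,px(C+57*u),px(C-57*u),(255,255,255),1)
cv2.imwrite('pics/hm.png',cv2.resize(v,None,fx=1.4,fy=1.4))
E
python3 hm.py
```

```text
(no output)
```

View pics/hm.png

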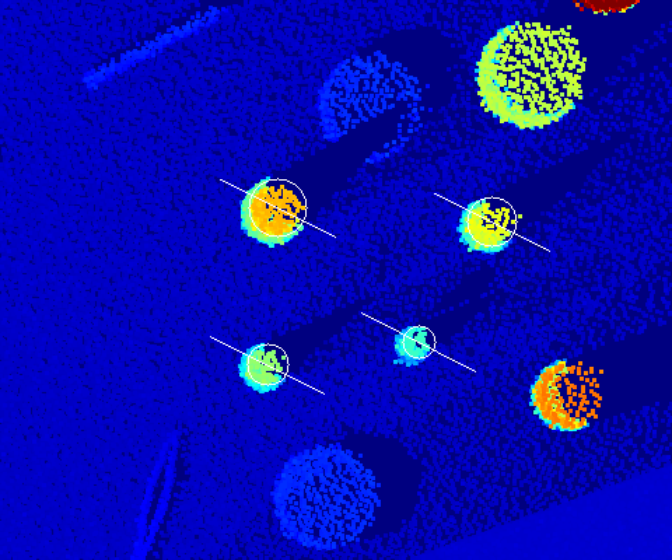

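Request:
drive_tool(series=[[0,0,0,0,0,0.1]])

```text
time: 0.28
tcp_pos: [0.1784, -0.4935, 0.2479]
eef_rot: [-3.117, -0.383, 0.0]
force: [0.7, -0.9, -0.3]
width: 1.004
grasp_force: 0.0
```

```bash
python3 -c "
from station import ctrl
o=ctrl.get_obs();print(o['q'],o['eef_rot'])"
```

```text
[-1.22400202e+00  1.26121458e-01 -4.01349957e-02  1.40542878e+00
 -2.91947970e-06  1.67331156e+00] [-3.11732905e+00 -3.82653833e-01  3.15434511e-04]
```

The height map shows clear surroundings for all four grasps: low dishes near the large bottle and below the small one, tall stacks upper right, and the blue cap at (568,395). Next I refine the bottle centres from the cap tops.

```bash
cat > cap.py <<'E'
from h import *
g={4:(614,-128),3:(601.5,-319.5),2:(474,-119),1:(494.5,-254)}; ht={1:.058,2:.072,3:.086,4:.1}; cr={1:11,2:13.5,3:16.5,4:19.5}
for n in ['scene','side']:
    z=np.load(f'pics/{n}0.npz'); d=z['d']; W=cloud(n,d)[d>0]
    for i,c in g.items():
        q=W[(np.hypot(*(W[:,:2]*1000-c).T)<40)&(W[:,2]>ht[i]-.005)&(W[:,2]<ht[i]+.006)]
        t=q[q[:,2]>ht[i]-.002]
        e=cv2.minEnclosingCircle((q[:,:2]*1000).astype(np.float32))
        b=W[(np.hypot(*(W[:,:2]*1000-c).T)<45)&(W[:,2]>.01)&(W[:,2]<ht[i]*.6)]*1000
        print(n,i,len(q),'mean',np.round(t.mean(0)*1000,1),'enc',np.round(e[0],1),round(e[1],1),cr[i],'body n',len(b),np.round(b[:,:2].min(0),1),np.round(b[:,:2].max(0),1))
E
python3 cap.py
```

```text
scene 4 69 mean [ 611.8 -126.2  100.4] enc [ 612.6 -126. ] 21.8 19.5 body n 266 [ 580.5 -149.7] [632.3 -96.6]
scene 3 41 mean [ 596.7 -315.3   86.5] enc [ 598.3 -321.3] 24.7 16.5 body n 170 [ 574.3 -335.1] [ 618.4 -289.3]
scene 2 42 mean [ 470.5 -116.6   72.4] enc [ 471.8 -118.4] 17.8 13.5 body n 135 [ 451.2 -133.2] [483.8 -96.1]
scene 1 30 mean [ 492.5 -250.9   58.1] enc [ 493.3 -249.7] 13.4 11 body n 75 [ 475.3 -262.9] [ 505.7 -232.9]
side 4 90 mean [ 612.7 -124.5  100.8] enc [ 615.5 -128.2] 23.0 19.5 body n 408 [ 584.6 -137.3] [640.  -96.2]
side 3 59 mean [ 599.9 -316.4   86.7] enc [ 597.8 -319.3] 20.5 16.5 body n 228 [ 577.3 -326.4] [ 619.2 -290. ]
side 2 59 mean [ 472.3 -114.5   72.6] enc [ 474.4 -113.8] 15.2 13.5 body n 209 [ 453.7 -123.3] [490.6 -94.5]
side 1 35 mean [ 493.7 -249.6   58.4] enc [ 496.5 -247.8] 14.8 11 body n 96 [ 478.2 -254.9] [ 507.  -233.5]
```

Request:
drive_tool(series=[[30,0,-10,0,0,-0.186],[30,0,0,0,0,-0.186],[30,0,0,0,0,-0.186],[0,0,0,0,0,-0.186],[0,0,0,0,0,-0.186],[0,0,0,0,0,-0.186],[0,0,0,0,0,-0.186],[0,0,0,0,0,-0.186],[0,0,0,0,0,-0.186],[0,0,0,0,0,-0.186],[0,0,0,0,0,-0.186],[0,0,0,0,0,-0.186],[0,0,0,0,0,-0.186]])

```text
time: 1.9
tcp_pos: [0.2591, -0.4563, 0.258]
eef_rot: [-0.732, -3.055, -0.001]
force: [-0.6, 0.3, 0.5]
width: 0.995
grasp_force: 0.0
```

Request:
drive_tool(series=[[-6,14,0,0,0,0],[-12,29,0,0,0,0],[-12,29,0,0,0,0],[-12,29,0,0,0,0],[-12,29,0,0,0,0],[-12,29,0,0,0,0],[-12,29,0,0,0,0],[-12,29,0,0,0,0],[-12,29,0,0,0,0],[-12,29,0,0,0,0],[-12,29,0,0,0,0],[-12,29,0,0,0,0],[-6,14,0,0,0,0],[0,0,0,0,0,0],[0,0,0,0,0,0]])

```text
time: 3.78
tcp_pos: [0.5458, -0.2145, 0.2583]
eef_rot: [-0.744, -3.052, 0.0]
force: [0.1, -0.7, 0.3]
width: 0.997
grasp_force: 0.0
```

```bash
cat > w.py <<'E'
from h import *
o=ctrl.get_obs(); p,d=ctrl.camera('wrist')
T=np.eye(4); T[:3,:3]=R.from_rotvec(o['eef_rot']).as_matrix(); T[:3,3]=o['tcp_pos']
np.savez('pics/w1.npz',p=p,d=d,T=T); cv2.imwrite('pics/w1.png',p)
print(o['tcp_pos'],o['eef_rot'],o['q'])
W=cloud('wrist',d,T)[d>0]
g={4:(611,-125.5),3:(599,-316.5),2:(472,-116.5),1:(493.5,-250.5)}; ht={1:.058,2:.072,3:.086,4:.1}; cr={1:11,2:13.5,3:16.5,4:19.5}
for i,c in g.items():
    q=W[(np.hypot(*(W[:,:2]*1000-c).T)<40)&(abs(W[:,2]-ht[i])<.004)]*1000
    if len(q): print(i,len(q),q.mean(0).round(1),np.round(cv2.minEnclosingCircle(q[:,:2].astype(np.float32))[0],1))
E
python3 w.py
```

```text
[ 0.54582773 -0.21451687  0.25830589] [-7.43685145e-01 -3.05191381e+00  3.96241296e-04] [-3.74325038e-01  2.45333037e-01  1.27336877e-01  1.45313814e+00
 -3.00622297e-04  1.03715069e-01]
4 1194 [ 611.6 -129.3  100.9] [ 612.8 -129.5]
3 690 [ 598.7 -318.9   86.6] [ 599.4 -320. ]
2 714 [ 473.1 -119.9   72.9] [ 473.1 -119.5]
1 343 [ 494.4 -253.3   58.7] [ 494.5 -254. ]
```

View pics/w1.png

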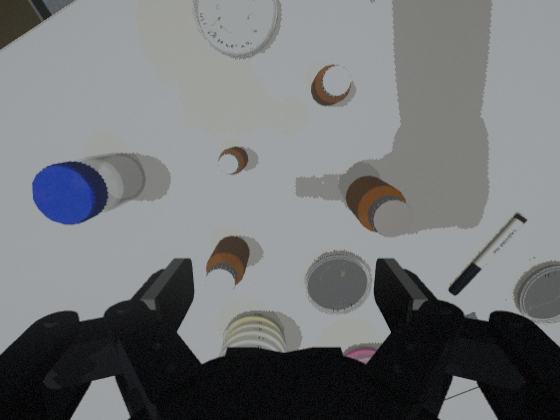

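Wrist view: all four caps are visible: (230,160) smallest, (337,80) second, (222,278) third, (390,215) largest. The blue cap is at (68,192). Positions agree with the fits, so I go to amber_1.

Request:
drive_tool(series=[[9,-19,0,0,0,0],[9,-20,0,0,0,0],[9.5,-19.5,0,0,0,0],[0,0,15,0,0,0],[0,0,30,0,0,0],[0,0,30,0,0,0],[0,0,30,0,0,0],[0,0,30,0,0,0],[0,0,30,0,0,0],[0,0,26,0,0,0],[0,0,20,0,0,0],[0,0,20,0,0,0],[0,0,0,0,0,0],[0,0,0,0,0,0]], hand=65)

```text
time: 5.58
tcp_pos: [0.4952, -0.2536, 0.0276]
eef_rot: [0.742, 3.052, 0.0]
force: [-0.5, -0.5, 0.2]
width: 0.763
grasp_force: 0.0
```

Request:
drive_tool(series=[[0,0,0,0,0,0],[0,0,0,0,0,0],[0,0,0,0,0,0],[0,0,0,0,0,0],[0,0,0,0,0,0],[0,0,0,0,0,0]], hand=20, squeeze=30)

```text
time: 6.32
tcp_pos: [0.4956, -0.2539, 0.0282]
eef_rot: [0.742, 3.051, -0.001]
force: [0.9, 0.1, 5.7]
width: 0.338
grasp_force: 30.2
```

Request:
drive_tool(series=[[0,0,-10,0,0,0],[0,0,-25,0,0,0],[0,0,-25,0,0,0],[0,0,-25,0,0,0],[0,0,-25,0,0,0],[10,14,0,0,0,0],[19,27,0,0,0,0],[19,27,0,0,0,0],[19,27,0,0,0,0],[19,27,0,0,0,0],[19,27,0,0,0,0],[19,27,0,0,0,0],[19,27,0,0,0,0],[19,27,0,0,0,0],[19,27,0,0,0,0],[19,27,0,0,0,0],[19,27,0,0,0,0],[19,27,0,0,0,0],[10,15,0,0,0,0],[0,0,0,0,0,0]])

```text
time: 8.82
tcp_pos: [0.4359, 0.1746, 0.1366]
eef_rot: [-0.738, -3.053, 0.001]
force: [-0.6, -0.6, -1.4]
width: 0.337
grasp_force: 29.7
```

```bash
cat > r.py <<'E'
from h import *
o=ctrl.get_obs(); p,d=ctrl.camera('wrist')
T=np.eye(4); T[:3,:3]=R.from_rotvec(o['eef_rot']).as_matrix(); T[:3,3]=o['tcp_pos']
np.savez('pics/w2.npz',p=p,d=d,T=T); cv2.imwrite('pics/w2.png',p)
print(o['tcp_pos'],o['eef_rot'],o['width'])
W=cloud('wrist',d,T)
blk=(p.max(2)<80)&(d>0)&(np.abs(W[...,2]-.011)<.006)
k,l,st,ce=cv2.connectedComponentsWithStats(blk.astype(np.uint8))
for j in range(1,k):
    if st[j,4]>300:
        q=W[l==j]*1000; e=cv2.minEnclosingCircle(q[:,:2].astype(np.float32)); print(st[j,4],ce[j].round(),np.round(e[0],1),round(e[1],1),q.mean(0).round(1))
E
python3 r.py
```

```text
[0.43589402 0.17463519 0.1365502 ] [-7.38099283e-01 -3.05267773e+00  1.36856150e-03] 0.3371115054417477
5145 [401. 129.] [414.2 293.6] 43.7 [421.3 287.7  12.1]
3678 [391. 226.] [495.9 250. ] 31.7 [493.8 250.6  12. ]
655 [383. 286.] [548.5 224.5] 23.9 [544.3 222.4  11.9]
```

View pics/w2.png

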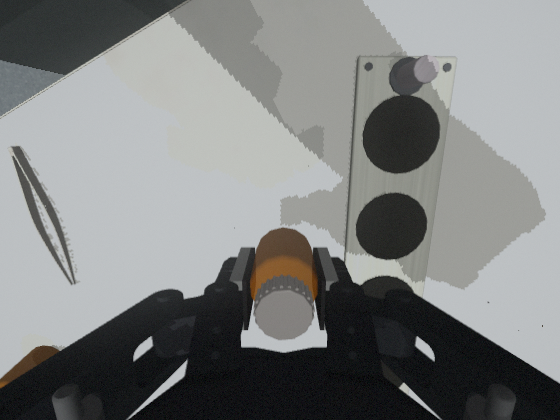

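Wrist view: amber_1 is held upright in the pads at (285,285). Seats 1 and 2 are at (401,135) and (391,226), with the post at (420,72). They match the earlier fit.

Request:
drive_tool(series=[[10,14,0,0,0,0],[15,24,0,0,0,0],[15,24,0,0,0,0],[13,20,0,0,0,0],[8,12,0,0,0,0],[0,0,15,0,0,0],[0,0,25,0,0,0],[0,0,25,0,0,0],[0,0,12,0,0,0],[0,0,10,0,0,0],[0,0,5,0,0,0],[0,0,0,0,0,0],[0,0,0,0,0,0]])

```text
time: 10.5
tcp_pos: [0.4261, 0.2856, 0.0459]
eef_rot: [0.742, 3.052, 0.001]
force: [-0.1, -0.4, -1.2]
width: 0.34
grasp_force: 29.8
```

Request:
drive_tool(series=[[1.5,0,3,0,0,0],[0,0,2,0,0,0],[0,0,1.5,0,0,0],[0,0,0,0,0,0],[0,0,0,0,0,0]])

```text
time: 11.12
tcp_pos: [0.4243, 0.2861, 0.0391]
eef_rot: [-0.742, -3.053, -0.0]
force: [-2.4, -0.6, 5.3]
width: 0.34
grasp_force: 30.3
```

Request:
drive_tool(series=[[0,0,0,0,0,0],[0,0,0,0,0,0],[0,0,0,0,0,0],[0,0,-10,0,0,0],[0,0,-25,0,0,0],[0,0,-40,0,0,0],[0,0,-40,0,0,0],[-12,-18,0,0,0,0],[-24,-35,0,0,0,0],[-24,-35,0,0,0,0],[-24,-35,0,0,0,0],[-24,-35,0,0,0,0],[-24,-35,0,0,0,0],[-24,-35,0,0,0,0],[-24,-35,0,0,0,0],[-24,-35,0,0,0,0],[-18,-27,0,0,0,0],[-8,-13,0,0,0,0],[0,0,0,0,0,0],[0,0,0,0,0,0]], hand=62)

```text
time: 13.62
tcp_pos: [0.4735, -0.1189, 0.1539]
eef_rot: [-0.741, -3.053, -0.001]
force: [-0.7, 0.0, 0.0]
width: 0.73
grasp_force: 0.0
```

Down 118 mm to grasp amber_2 with the TCP at about 36 mm.

Request:
drive_tool(series=[[0,0,15,0,0,0],[0,0,30,0,0,0],[0,0,30,0,0,0],[0,0,25,0,0,0],[0,0,12,0,0,0],[0,0,6,0,0,0],[0,0,0,0,0,0],[0,0,0,0,0,0]])

```text
time: 14.62
tcp_pos: [0.4742, -0.1199, 0.0366]
eef_rot: [0.741, 3.051, -0.0]
force: [-0.7, -0.1, 0.3]
width: 0.724
grasp_force: 0.0
```

Request:
drive_tool(series=[[0,0,0,0,0,0],[0,0,0,0,0,0],[0,0,0,0,0,0],[0,0,0,0,0,0],[0,0,0,0,0,0]], hand=25, squeeze=30)

```text
time: 15.25
tcp_pos: [0.4741, -0.12, 0.0366]
eef_rot: [0.742, 3.051, -0.0]
force: [-1.9, -0.4, 6.4]
width: 0.431
grasp_force: 30.1
```

Request:
drive_tool(series=[[0,0,-15,0,0,0],[0,0,-30,0,0,0],[0,0,-35,0,0,0],[0,0,-30,0,0,0],[6,14,0,0,0,0],[14,31,0,0,0,0],[14,31,0,0,0,0],[14,31,0,0,0,0],[14,31,0,0,0,0],[14,31,0,0,0,0],[14,31,0,0,0,0],[14,31,0,0,0,0],[14,31,0,0,0,0],[14,31,0,0,0,0],[12,25,0,0,0,0],[8.5,20,0,0,0,0],[0,0,0,0,0,0],[0,0,0,0,0,0]])

```text
time: 17.5
tcp_pos: [0.4929, 0.2501, 0.1454]
eef_rot: [-0.742, -3.052, 0.001]
force: [0.5, -0.0, -1.2]
width: 0.431
grasp_force: 30.4
```

Request:
drive_tool(series=[[0,0,15,0,0,0],[0,0,25,0,0,0],[0,0,25,0,0,0],[0,0,15,0,0,0],[0,0,8,0,0,0],[0,0,4,0,0,0],[0,0,0,0,0,0],[0,0,0,0,0,0]])

```text
time: 18.5
tcp_pos: [0.4937, 0.2508, 0.0545]
eef_rot: [0.742, 3.052, 0.001]
force: [0.1, -0.5, -1.4]
width: 0.433
grasp_force: 30.4
```

Down 7 more, then I check contact before opening.

Request:
drive_tool(series=[[0,0,4,0,0,0],[0,0,2,0,0,0],[0,0,1,0,0,0],[0,0,0,0,0,0],[0,0,0,0,0,0]])

```text
time: 19.12
tcp_pos: [0.4932, 0.2505, 0.0476]
eef_rot: [0.742, 3.052, 0.001]
force: [-2.4, -1.0, 6.2]
width: 0.433
grasp_force: 30.9
```

Request:
drive_tool(series=[[0,0,0,0,0,0],[0,0,0,0,0,0],[0,0,0,0,0,0],[0,0,-10,0,0,0],[0,0,-30,0,0,0],[0,0,-45,0,0,0],[0,0,-45,0,0,0],[-12,-15,0,0,0,0],[-25,-32,0,0,0,0],[-25,-32,0,0,0,0],[-25,-32,0,0,0,0],[-25,-32,0,0,0,0],[-25,-32,0,0,0,0],[-25,-32,0,0,0,0],[-25,-32,0,0,0,0],[-25,-32,0,0,0,0],[-25,-32,0,0,0,0],[-25,-32,0,0,0,0],[-25,-32,0,0,0,0]], hand=72)

```text
time: 21.5
tcp_pos: [0.5792, -0.209, 0.1761]
eef_rot: [-0.742, -3.051, -0.0]
force: [0.1, 0.3, 0.3]
width: 0.845
grasp_force: 0.0
```

Request:
drive_tool(series=[[-25,-32,0,0,0,0],[-25,-32,0,0,0,0],[-14,-18,0,0,0,0],[-5,-8,0,0,0,0],[0,0,0,0,0,0],[0,0,0,0,0,0]])

```text
time: 22.25
tcp_pos: [0.5996, -0.318, 0.1768]
eef_rot: [-0.741, -3.053, -0.001]
force: [-0.7, -0.7, 0.1]
width: 0.841
grasp_force: 0.0
```

Good; down 133 to about 44 mm, with a −1.5 mm y correction.

Request:
drive_tool(series=[[0,-1.5,15,0,0,0],[0,0,30,0,0,0],[0,0,35,0,0,0],[0,0,28,0,0,0],[0,0,15,0,0,0],[0,0,10,0,0,0],[0,0,0,0,0,0],[0,0,0,0,0,0]])

```text
time: 23.25
tcp_pos: [0.5997, -0.3205, 0.0449]
eef_rot: [0.741, 3.051, -0.001]
force: [-0.6, 0.2, 0.2]
width: 0.843
grasp_force: 0.0
```

Request:
drive_tool(series=[[0,0,0,0,0,0],[0,0,0,0,0,0],[0,0,0,0,0,0],[0,0,0,0,0,0],[0,0,0,0,0,0]], hand=32, squeeze=35)

```text
time: 23.88
tcp_pos: [0.5996, -0.3206, 0.0449]
eef_rot: [0.742, 3.051, -0.001]
force: [-0.4, -0.8, 5.9]
width: 0.529
grasp_force: 36.3
```

Request:
drive_tool(series=[[0,0,-15,0,0,0],[0,0,-30,0,0,0],[0,0,-40,0,0,0],[0,0,-40,0,0,0],[0,0,-20,0,0,0],[9,15,0,0,0,0],[19,31,0,0,0,0],[19,31,0,0,0,0],[19,31,0,0,0,0],[19,31,0,0,0,0],[19,31,0,0,0,0],[19,31,0,0,0,0],[19,31,0,0,0,0],[19,31,0,0,0,0],[19,31,0,0,0,0],[19,31,0,0,0,0],[19,31,0,0,0,0],[19,31,0,0,0,0],[19,31,0,0,0,0]])

```text
time: 26.25
tcp_pos: [0.5616, 0.1704, 0.1872]
eef_rot: [-0.74, -3.051, 0.002]
force: [0.2, -0.1, -1.4]
width: 0.526
grasp_force: 36.0
```

Request:
drive_tool(series=[[15,26,0,0,0,0],[7,15.5,0,0,0,0],[0,0,0,0,0,0],[0,0,0,0,0,0]])

```text
time: 26.75
tcp_pos: [0.5628, 0.2149, 0.1884]
eef_rot: [-0.742, -3.052, 0.001]
force: [0.8, 0.3, -0.7]
width: 0.528
grasp_force: 36.0
```

Request:
drive_tool(series=[[0,0,15,0,0,0],[0,0,30,0,0,0],[0,0,35,0,0,0],[0,0,25,0,0,0],[0,0,13,0,0,0],[0,0,7,0,0,0],[0,0,3,0,0,0],[0,0,0,0,0,0],[0,0,0,0,0,0]])

```text
time: 27.88
tcp_pos: [0.5635, 0.2158, 0.0616]
eef_rot: [0.742, 3.052, 0.001]
force: [0.7, -1.0, -1.4]
width: 0.528
grasp_force: 36.0
```

Request:
drive_tool(series=[[0,0,2,0,0,0],[0,0,2,0,0,0],[0,0,1,0,0,0],[0,0,0,0,0,0],[0,0,0,0,0,0]])

```text
time: 28.5
tcp_pos: [0.5629, 0.2156, 0.0559]
eef_rot: [-0.742, -3.053, -0.0]
force: [-0.9, 0.0, 1.4]
width: 0.529
grasp_force: 36.2
```

Request:
drive_tool(series=[[0,0,0,0,0,0],[0,0,0,0,0,0],[0,0,0,0,0,0],[0,0,-10,0,0,0],[0,0,-30,0,0,0],[0,0,-45,0,0,0],[0,0,-45,0,0,0],[-12,-17,0,0,0,0],[-23,-32,0,0,0,0],[-23,-32,0,0,0,0],[-23,-32,0,0,0,0],[-23,-32,0,0,0,0],[-23,-32,0,0,0,0],[-23,-32,0,0,0,0],[-23,-32,0,0,0,0],[-20,-28,0,0,0,0],[-9,-14,0,0,0,0],[0,0,0,0,0,0],[0,0,0,0,0,0]], hand=80)

```text
time: 30.88
tcp_pos: [0.6124, -0.1276, 0.1858]
eef_rot: [-0.741, -3.053, -0.001]
force: [-0.5, 0.2, -0.4]
width: 0.936
grasp_force: 0.0
```

Down 130 to about 55 mm.

Request:
drive_tool(series=[[0,-1,15,0,0,0],[0,0,30,0,0,0],[0,0,35,0,0,0],[0,0,25,0,0,0],[0,0,15,0,0,0],[0,0,10,0,0,0],[0,0,0,0,0,0],[0,0,0,0,0,0]])

```text
time: 31.88
tcp_pos: [0.6128, -0.1295, 0.0568]
eef_rot: [0.741, 3.051, 0.0]
force: [-0.3, 0.1, -0.5]
width: 0.939
grasp_force: 0.0
```

Request:
drive_tool(series=[[0,0,0,0,0,0],[0,0,0,0,0,0],[0,0,0,0,0,0],[0,0,0,0,0,0],[0,0,0,0,0,0]], hand=40, squeeze=40)

```text
time: 32.5
tcp_pos: [0.6129, -0.1295, 0.057]
eef_rot: [0.741, 3.051, 0.0]
force: [-0.2, 1.4, 6.8]
width: 0.615
grasp_force: 42.8
```

Request:
drive_tool(series=[[0,0,-15,0,0,0],[0,0,-30,0,0,0],[0,0,-35,0,0,0],[0,0,-30,0,0,0],[6,14,0,0,0,0],[14,32,0,0,0,0],[14,32,0,0,0,0],[14,32,0,0,0,0],[14,32,0,0,0,0],[14,32,0,0,0,0],[14,32,0,0,0,0],[14,32,0,0,0,0],[12,26,0,0,0,0],[8,20,0,0,0,0],[0,0,0,0,0,0],[0,0,0,0,0,0]])

```text
time: 34.5
tcp_pos: [0.632, 0.1795, 0.1651]
eef_rot: [-0.742, -3.052, 0.001]
force: [-0.9, 0.2, -2.7]
width: 0.616
grasp_force: 42.7
```

Request:
drive_tool(series=[[0,0,15,0,0,0],[0,0,25,0,0,0],[0,0,25,0,0,0],[0,0,15,0,0,0],[0,0,8,0,0,0],[0,0,5,0,0,0],[0,0,0,0,0,0],[0,0,0,0,0,0]])

```text
time: 35.5
tcp_pos: [0.6327, 0.18, 0.0736]
eef_rot: [0.742, 3.052, 0.001]
force: [0.6, 0.3, -2.3]
width: 0.617
grasp_force: 42.7
```

Request:
drive_tool(series=[[0,0,3,0,0,0],[0,0,2,0,0,0],[0,0,1,0,0,0],[0,0,0,0,0,0],[0,0,0,0,0,0]])

```text
time: 36.12
tcp_pos: [0.6324, 0.1799, 0.0679]
eef_rot: [0.742, 3.052, 0.001]
force: [-2.9, -0.2, 4.9]
width: 0.622
grasp_force: 43.4
```

Request:
drive_tool(series=[[0,0,0,0,0,0],[0,0,0,0,0,0],[0,0,0,0,0,0],[0,0,-10,0,0,0],[0,0,-30,0,0,0],[0,0,-45,0,0,0],[0,0,-45,0,0,0],[0,0,-45,0,0,0],[-10,-30,0,0,0,0],[-10,-40,0,0,0,0],[-10,-30,0,0,0,0],[0,0,0,0,0,0],[0,0,0,0,0,0]], hand=80)

```text
time: 37.75
tcp_pos: [0.6133, 0.0775, 0.2423]
eef_rot: [0.742, 3.052, 0.001]
force: [-0.4, 0.3, -0.5]
width: 0.935
grasp_force: 0.0
```

```bash
python3 - <<'E'
from h import *
o=ctrl.get_obs(); print(o['time'],o['tcp_pos'],o['force'])
p,d=ctrl.camera('side'); W=cloud('side',d)
cv2.imwrite('pics/s2.png',cv2.resize(p[120:345,100:400],(800,600)))
V=W[d>0]*1000
for i,(c,r,h) in enumerate([((424.5,286.1),15,69),((494,250.7),19,83),((563.5,215.3),23,97),((633,179.9),27,111)]):
    b=V[(np.hypot(*(V[:,:2]-c).T)<38)&(V[:,2]>18)&(V[:,2]<h*.6)]
    C=np.ravel(-cv2.Rodrigues(np.array(ctrl.get_calibration('side')['rvec']))[0].T@np.ravel(ctrl.get_calibration('side')['tvec']))[:2]*1000
    x0=np.median(b[:,:2],0); x0=x0+(x0-C)/np.linalg.norm(x0-C)*r*.8
    s=least_squares(lambda q:np.hypot(*(b[:,:2]-q).T)-r,x0,loss='soft_l1',f_scale=2)
    t=V[(np.hypot(*(V[:,:2]-c).T)<30)]
    print(i+1,len(b),s.x.round(1),(s.x-c).round(1),'top',np.percentile(t[:,2],98).round(1),h)
E
```

```text
37.75 [0.61326014 0.07751334 0.24232334] [-0.39461452  0.25305879 -0.45710165]
1 202 [424.6 288. ] [0.1 1.9] top 70.2 69
2 321 [493.5 252.4] [-0.5  1.7] top 84.3 83
3 430 [565.1 216.6] [1.6 1.3] top 98.2 97
4 436 [634.2 181. ] [1.2 1.1] top 112.8 111
```

View pics/s2.png

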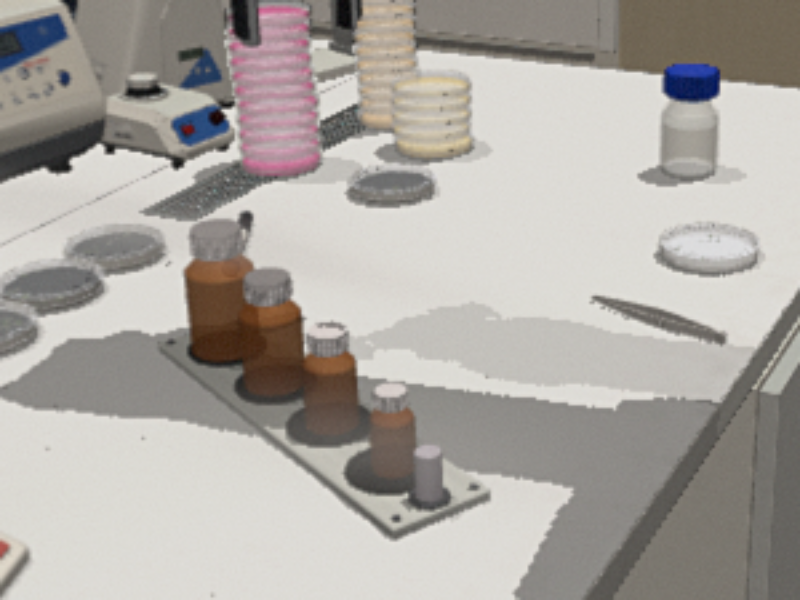

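All four bottles stand upright on their seats in order, with feet at about (222,355), (275,390), (330,432) and (392,475), and within about 2 mm of seat centre. The blue-capped bottle at (690,120) is untouched.

```bash
python3 -c "
from station import ctrl
print(ctrl.hand_in())"
```

```text
the job is handed in; nothing more can be done
None
```

The four amber bottles stand upright on the seats in size order, smallest at the post, each about 2 mm from its seat's centre by the last camera check. The blue-capped bottle was not touched. The job was handed in at about 38 s of the 115 s allowed, and hand-in returned no verdict.

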